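Lock the sloping drawing board with its taper pin

TASK

Take the steel taper pin (plain cylindrical wooden handle, wide collar) out of the wooden tool block and lock the drawing board with it: push it square to the slope, through the hole in the stand's steel lock head and through the loose plate hidden behind it, which has slipped out of line, so that the taper draws it into line. Never force the tip (45 N is too much): where it is stopped, feel for the way through. Press the pin fully home, its collar flat on the lock head, let go of it, and leave everything else where it stands.

Things in the scene. Friction and masses are not known exactly. Their poses are not given: they have to be found in the camera images.
- pin_grip (a point): Middle of the handle of the loose steel taper pin (about 0.18 kg), on its axis; z runs from the tip to the handle's end. The wooden handle is a plain cylinder, 24 mm in diameter, 62 mm long. The collar's underside is 37 mm and the tip 113 mm below this point. At the start the pin stands upright in one of the block's three holes, its collar on the block's top.
- pin_collar (a point): Centre of the underside of the taper pin's collar (34 mm in diameter, 6 mm thick, just below the handle); z along the pin towards the handle.
- pin_tip (a point): Tip of the taper pin, 76 mm below the collar's underside. Blunt, 4 mm in diameter; widens evenly to 20 mm over a length of 58 mm, then a straight 20 mm shank, 18 mm long, up to the collar.
- lock_head: Steel lock head, a fixed 80 x 80 mm housing beside the sloping drawing board, on the robot's right of it. Origin: centre of the mouth of its 21.2 mm hole, on the outer face, 105 mm above the table; z points straight out of the face, 30 degrees from vertical, x up the slope, y across towards the board. The cover is 5 mm thick; the pin's collar must end flat on it.
- plate_level (a point): Point on the axis of the head's hole, 6 mm behind the outer face: here lies the face of the loose plate, 5 mm thick, with a 21.2 mm hole whose place is NOT measured: 11.4 to 12.4 mm off this axis in any direction. The pin's tip on the axis lands on the plate; about 6.5 mm off towards the right side it passes. The plate slides stiffly (6 N) any way along the face and stays put; free room behind.
- stand: Wooden stand with the sloping drawing board, fixed to the table. Origin on the table straight below the hole's mouth; the 240 x 270 mm board lies from 50 to 320 mm to the +y side of the head, its upper face 4 mm below the plane of the head's face, a ledge along its lower edge 10 mm above that plane; it rises towards +x of this frame from 50 to 160 mm above the table.
- block: Wooden tool block, fixed, 64 x 184 x 86 mm (x, y, z), origin at the centre of its underside. Three 24 mm holes 80 mm deep in its top, at y = -58, 0 and 58 mm, hold the pin and two other tools, in any order.
- burnisher_mid (a point): Other tool in the block, to be left there: a steel rod with a 30 mm ball as handle, 49 mm high above the block. Point on its axis 20 mm above the block's top.
- brush_mid (a point): Other tool in the block, to be left there: a slim wooden brush handle, 14 mm thick and pointed, standing 68 mm above the block. Point on its axis 30 mm above the block's top.
- cup_mid (a point): Middle of a loose blue plastic water cup, 80 mm in diameter, 75 mm high; leave alone.
- jar_a_mid (a point): Middle of a loose paint jar, 48 mm in diameter, 55 mm high; leave alone.
- jar_b_mid (a point): Middle of a second such jar; leave alone.
- eraser_mid (a point): Middle of a loose white eraser, 45 x 22 x 13 mm; leave alone.
There are look-alikes about, which are no part of the job. Leave any green or yellow look-alike of the part that bears pin_grip alone.

How it is judged:
On the way:
1. the pin's taper has entered both holes of the lock head (z of pin_collar in the frame of lock_head between 0.008 and 0.06 m and distance between pin_collar and lock_head below 0.064 m and angle between the z axis of pin_collar and the z axis of lock_head, either way round below 0.3 rad), for 0.05 s.
At the end, for the whole second after the job is handed in: The taper pin is fully home in the lock head: the underside of its collar within 3 mm of the head's outer face and within 3 mm of the hole's centre each way, the pin square to the face within 0.08 rad, at rest and released (z of pin_collar in the frame of lock_head between -0.003 and 0.003 m and x of pin_collar in the frame of lock_head between -0.003 and 0.003 m and y of pin_collar in the frame of lock_head between -0.003 and 0.003 m and angle between the z axis of pin_collar and the z axis of lock_head, either way round below 0.08 rad and linear speed of pin below 0.02 m/s and contact force between the fingers and pin below 0.1 N); the robot touches nothing.
It fails at once if the tip is forced: while less than about 25 mm of the pin is in, it presses on the lock head or the plate in it with more than 45 N (contact force between pin and lock_head above 45 N and z of pin_collar in the frame of lock_head above 0.05 m).
It fails at once if one of the bystanders (cup, jars, eraser, the two other tools) is moved by more than 25 mm (distance of any of cup_mid, jar_a_mid, jar_b_mid, eraser_mid, burnisher_mid, brush_mid from where it was at the start of the episode above 0.025 m).
It also fails if it takes over 51 s, if anything falls off the work surface, if the arm or the gripper's body presses on something with over 40 N, if the wrist force passes 120 N, or if a joint passes its speed limit or range.

ROBOT

A 7-joint arm with a two-finger parallel gripper is mounted at the origin on the work surface. World frame = base frame: x ahead of the robot, y to its left, z up, the work surface at z = 0. Lengths are in m, angles in rad, forces in N, time in s.
With the tool pointing down it reaches from about 0.425 to 0.925 m from the base axis. Payload 6.8 kg.
Tool frame: the origin (TCP) lies at the very end of the fingers, on their centre line; the grasp point (between the pads) lies 19 mm behind it; x points along the fingers, y is the direction in which the jaws open and shut, and the axes are right-handed (so a half turn about x gives the same grasp; the last joint's range is limited). The gripper opens to 85 mm and grips with 20 to 120 N. Pads are 22 mm wide; open, the fingers measure 114 mm over their backs; the gripper's body (76 mm by 85 mm) begins 54 mm behind the grasp point. The pads swing forward as they close: fully open they stand 13 mm farther back than shut.
Start: joints at [-1.301, 0.477, 0.022, 1.555, -0.011, 1.109, -0.083], TCP at [0.249, 0.627, 0.231] pointing down, gripper open.
Joint ranges: [-2.96, 2.96], [-0.34, 2.1], [-1.41, 1.46], [0.24, 2.44], [-1.37, 4.51], [0.17, 1.92], [-2.96, 2.96]. Speed limits (rad/s): [2.39, 2.39, 3.14, 3.14, 3.14, 3.14, 3.14].

INTERFACE

Orientations are given as a rotation vector (axis times angle).
In Python, from bench import get_obs, grab_frame, camera_info, hand_in gives the robot as it stands.
- The arm moves only by the tool apply_moves, never from a script. Its argument "series" is text: rows parted by semicolons, each of 7 numbers parted by spaces: the turn, a rotation vector about the tool's x, y, z in rad, then the shift along the tool's x, y, z in m, then the opening, from 0 (shut) to 1 (fully open). In form: wx wy wz tx ty tz hand; .... A call has 1 to 12 rows; each row is the pose to reach, as a shift and turn from the pose commanded when the call began, along the tool's axes at that moment; what a row does not reach only later rows make up. A row lasts 1/8 s, in which the tool goes at most 62.5 mm and 10.7 degrees, less where a joint would pass 70% of its speed; a pose out of reach is approached as far as the arm can. A call with a gripper value outside its range is refused whole. The fingers move at their own pace and stop on an object; "force" is the grip in N (left out, the last holds). Time passes only in rows, so rows that repeat a pose let the fingers close. It gives the time, the measured TCP pose, the force and the opening at its end, in the units of the state.
- get_obs(): the state, without advancing time (a new reading comes with each control period).
- grab_frame(name): name is "side" or "top" or "wrist"; returns the picture (480x640x3 uint8, blue, green, red); there is no depth.
- camera_info(name): a dict with "fov_y" (degrees; the focal length in pixels is half the picture's height over the tangent of half this angle, whatever the lens; pixels are square), "cx", "cy" (the principal point, pixels), "rvec" (rotation vector, rad) and "tvec" (3), from world to camera coordinates, as OpenCV has them. Camera axes: x right, y down, z forward; pixel columns grow to the right and rows downward; lengths in m; the calibration is good to about 2 mm. A picture is of the moment at which its call begins: read the wrist's pose just before it. camera_info takes no time and is no camera call; for the wrist camera it gives the pose at the moment of the call.
- hand_in(): hands the job in, once; it reports no verdict.
The state is a dict: "clock": time; "joints": joint angles; "qvel": joint speeds; "tau": joint torques, N m; "tcp_pos": TCP position; "orientation": TCP orientation; "contact_force": force on the tool from outside, world axes, zero at the start; "moment": the same for the moment, N m; "grip_width": finger opening in m.
Only numpy, scipy, OpenCV 4.12 (cv2) and the standard library are available. Lean on these libraries where they do the work, as an engineer would, in place of code of your own. Each camera call takes 0.05 s, during which the arm holds its last target.

## Working session

There is one attempt and no reset: what is moved stays moved. The work goes in short steps, Python scripts to look and compute and a tool call to move; the robot and the scene stay as the last step left them, time stands still between calls to the robot, and variables do not carry over. Pictures are saved under pics/ and viewed, and the job is handed in when it is done.

Besides the shell and the picture viewer there is one more tool, called as name(argument=value, ...), one argument or row to a line, values as JSON. apply_moves: Moves the arm, as the interface text tells. Its arguments: {"type":"object","properties":{"series":{"type":"string"},"force":{"type":"number"}},"required":["series"]}

```bash
mkdir -p pics; ls
python3 - <<'E'
from bench import *
import cv2
o=get_obs()
for k,v in o.items(): print(k,v)
for n in("side","top","wrist"):
    print(n,camera_info(n)); cv2.imwrite(f"pics/{n}0.png",grab_frame(n))
E
```

```text
pics
clock 0.0
joints [-1.30111074  0.47778664  0.02234283  1.55642119 -0.0114916   1.10929364
 -0.08309695]
qvel [ 0.00011629  0.00123771  0.00097745  0.00032269 -0.00047093 -0.00085274
  0.00061834]
tau [-2.83004838e-04 -5.96442747e+01  1.60804007e+00 -2.81188130e+01
  1.25383178e-02  9.26323322e-03  3.42602482e-05]
tcp_pos [0.24878735 0.62686188 0.23034757]
orientation [ 0.29498347  1.55059715 -0.29777715]
contact_force [ 0.43791648 -0.05992436 -0.60700337]
moment [-0.02128453  0.03700189 -0.00886527]
grip_width 0.08549855572187515
side {'fov_y': 45.9191542064114, 'cx': 319.50364600937104, 'cy': 240.650682239779, 'rvec': array([ 2.08666499, -0.06414949,  0.0579789 ]), 'tvec': array([-0.54875137,  0.04364051,  1.00371594])}
top {'fov_y': 44.312403689628816, 'cx': 319.39426929493163, 'cy': 245.3728595896291, 'rvec': array([ 2.11408379, -2.15225865,  0.21234939]), 'tvec': array([-0.09696088,  0.55068289,  0.81465993])}
wrist {'fov_y': 60.84475181628067, 'cx': 316.79993182884664, 'cy': 239.1213333313116, 'rvec': array([-2.36316315, -1.60653778, -0.26342469]), 'tvec': array([-0.6751269 , -0.04231982,  0.38076141])}
```

View pics/side0.png

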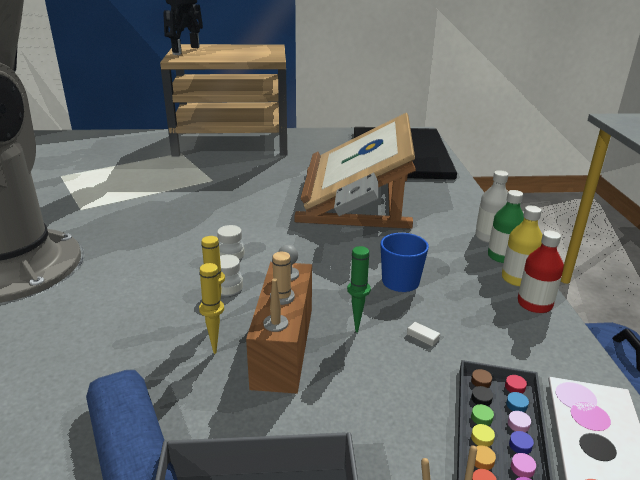

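View pics/top0.png

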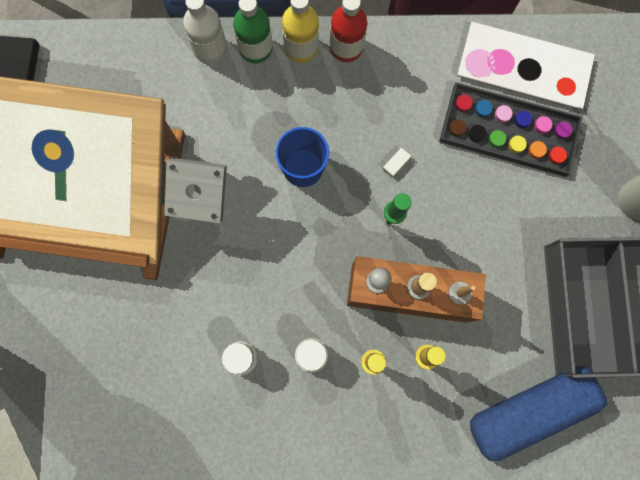

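View pics/wrist0.png

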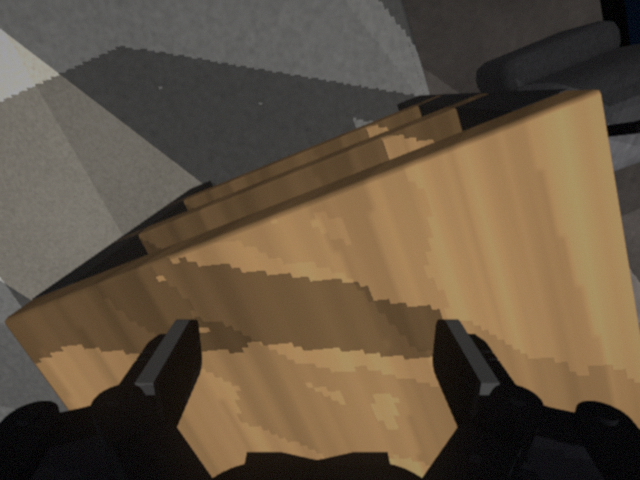

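The pin candidates in the top view are the wooden handle with a collar in the block's middle hole (427,282), green (398,205), yellow (374,362) and yellow (432,356). The burnisher is at (379,278) and the brush at (462,291). By the description I choose the wooden one at (427,282). The close crops below check that choice, along with the head.

```bash
cat > h.py <<'E'
import numpy as np,cv2
from bench import *
def cam(n):
    c=camera_info(n);R=cv2.Rodrigues(np.array(c['rvec']))[0];t=np.array(c['tvec'])
    f=240/np.tan(np.radians(c['fov_y']/2));return R,t,f,c['cx'],c['cy']
def ray(c,u,v):
    R,t,f,cx,cy=c
    d=R.T@np.array([(u-cx)/f,(v-cy)/f,1]);return -R.T@t,d/np.linalg.norm(d)
def onz(c,u,v,z):
    o,d=ray(c,u,v);return o+d*(z-o[2])/d[2]
def proj(c,p):
    R,t,f,cx,cy=c;q=R@np.array(p)+t;return np.array([f*q[0]/q[2]+cx,f*q[1]/q[2]+cy])
def tri(*rs):
    A=0;b=0
    for o,d in rs:
        P=np.eye(3)-np.outer(d,d);A=A+P;b=b+P@o
    x=np.linalg.solve(A,b);return x,[np.linalg.norm((np.eye(3)-np.outer(d,d))@(x-o)) for o,d in rs]
E
python3 - <<'E'
from h import *
for n in("side","top"):
    c=cam(n);print(n,-c[0].T@c[1],c[0][2])
c=cam("top")
for nm,u,v,z in [("handle top",427,282,.154),("hole mouth",193,190,.105),("burn",379,278,.12),("brush tip",472,288,.154),("yel",374,362,.1),("green",400,203,.1),("cup",302,150,.075),("jarA",238,358,.055),("jarB",312,354,.055)]:
    print(nm,onz(c,u,v,z).round(3))
t=cv2.imread("pics/top0.png");s=cv2.imread("pics/side0.png")
a=cv2.resize(t[140:340,140:500],None,fx=2.2,fy=2.2,interpolation=cv2.INTER_CUBIC);cv2.imwrite("pics/tc.png",a)
cv2.imwrite("pics/sc1.png",cv2.resize(s[220:400,190:390],None,fx=3,fy=3,interpolation=cv2.INTER_CUBIC))
cv2.imwrite("pics/sc2.png",cv2.resize(s[100:240,280:440],None,fx=4,fy=4,interpolation=cv2.INTER_CUBIC))
E
```

```text
side [ 0.47988566 -0.88706082  0.54158204] [ 0.06815558  0.86695996 -0.4936955 ]
top [ 0.39209999 -0.09137264  0.90234833] [ 0.18107237 -0.01781949 -0.98330833]
handle top [ 0.48  -0.242  0.154]
hole mouth [0.62  0.069 0.105]
burn [ 0.49  -0.184  0.12 ]
brush tip [ 0.471 -0.299  0.154]
yel [ 0.38  -0.176  0.1  ]
green [ 0.599 -0.22   0.1  ]
cup [ 0.687 -0.084  0.075]
jarA [0.389 0.011 0.055]
jarB [ 0.392 -0.093  0.055]
```

View pics/tc.png

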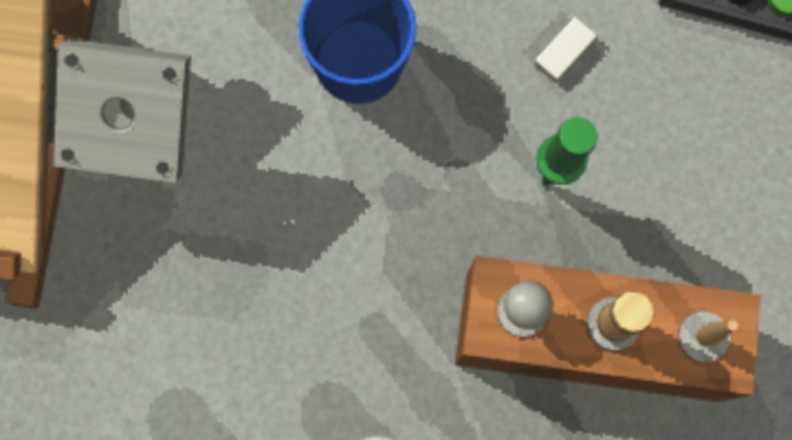

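View pics/sc1.png

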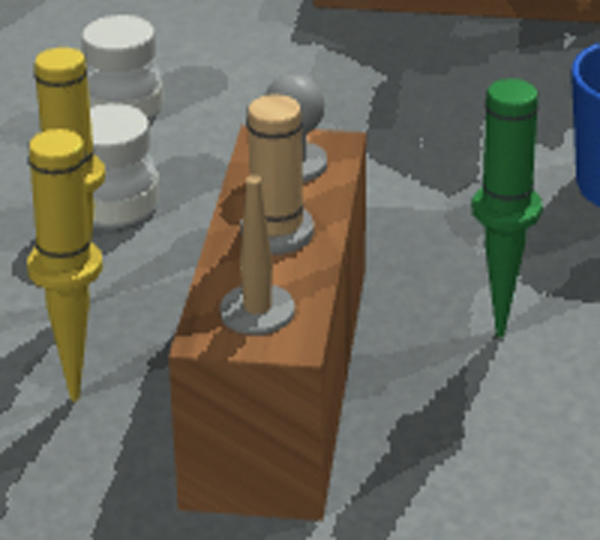

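View pics/sc2.png

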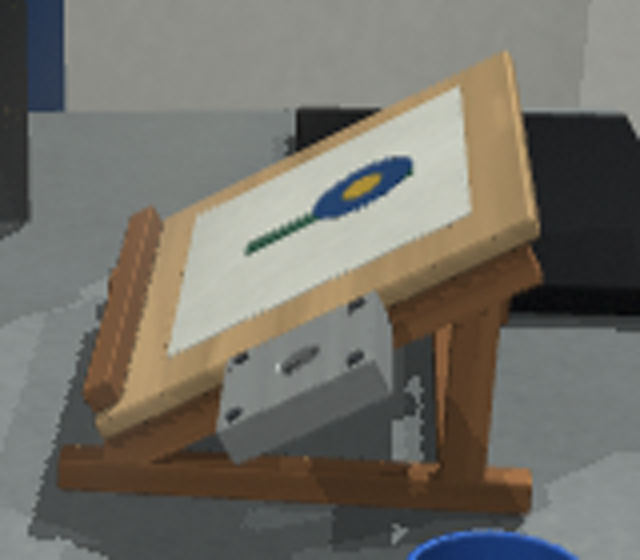

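Run:
```python
from h import *
np.set_printoptions(precision=3,suppress=True)
o=get_obs();R=cv2.Rodrigues(np.array(o['orientation']))[0];print(R)
c=cam("wrist");C=-c[0].T@c[1]
print("cam in tool",R.T@(C-o['tcp_pos']));print("cam axes in tool\n",R.T@c[0].T)
t=cam("top");s=cam("side")
# triangulate hole mouth, handle top, block corners
print("hole",tri(ray(t,140+118/2.2,140+113/2.2),ray(s,280+300/4,100+360/4)))
print("htop",tri(ray(t,140+633/2.2,140+312/2.2),ray(s,190+274/3,220+106/3)))
# block top corners from the top view at z=.086: crop px
for p in [(477,257),(760,295),(752,385),(463,353)]: print(onz(t,140+p[0]/2.2,140+p[1]/2.2,.086))
print("collar c top",onz(t,140+614/2.2,140+324/2.2,.09),"burn",onz(t,140+525/2.2,140+307/2.2,.115))
print("head corners")
K={'tl':((62,42),None),'tr':((190,57),(380,292)),'br':((177,182),(220,395)),'bl':((55,165),None)}
for k,(a,b) in K.items():
    ra=ray(t,140+a[0]/2.2,140+a[1]/2.2)
    if b: print(k,tri(ra,ray(s,280+b[0]/4,100+b[1]/4)))
```

```text
[[-0.     0.369  0.929]
 [-0.001  0.929 -0.369]
 [-1.    -0.001  0.   ]]
cam in tool [-0.142  0.001 -0.083]
cam axes in tool
 [[ 0.    -0.322  0.947]
 [ 1.     0.001 -0.   ]
 [-0.001  0.947  0.322]]
hole (array([0.619, 0.068, 0.104]), [np.float64(0.0004650515404166189), np.float64(0.0004650515404169556)])
htop (array([ 0.48 , -0.243,  0.154]), [np.float64(2.472818644722725e-05), np.float64(2.4728186447290632e-05)])
[ 0.525 -0.158  0.086]
[ 0.498 -0.338  0.086]
[ 0.441 -0.329  0.086]
[ 0.464 -0.148  0.086]
collar c top [ 0.48  -0.243  0.09 ] burn [ 0.489 -0.184  0.115]
head corners
tr (array([0.641, 0.015, 0.159]), [np.float64(0.0041188386484663836), np.float64(0.004118838648466363)])
br (array([0.576, 0.031, 0.104]), [np.float64(0.002750633854598949), np.float64(0.0027506338545991954)])
```

```bash
cat >> h.py <<'E'
np.set_printoptions(precision=4,suppress=True)
PIN=np.array([.480,-.2427]);M=np.array([.619,.068,.1045])
def headR(psi):
    xh=np.array([np.cos(psi),np.sin(psi),0]);y=np.array([-np.sin(psi),np.cos(psi),0]);a=np.radians(30)
    n=-np.sin(a)*xh+np.array([0,0,np.cos(a)]);return np.c_[np.cross(y,n),y,n]
def rel(Rt,pt,R0=None,p0=None):
    if R0 is None:
        o=get_obs();R0=cv2.Rodrigues(np.array(o['orientation']))[0];p0=np.array(o['tcp_pos'])
    return np.r_[cv2.Rodrigues(R0.T@Rt)[0].ravel(),R0.T@(np.array(pt)-p0)]
CAMT=np.array([-.142,.001,-.083]);CAMA=np.array([[0,-.322,.947],[1,0,0],[0,.947,.322]])
def onpl(c,u,v,p,n):
    o,d=ray(c,u,v);return o+d*(np.dot(p-o,n)/np.dot(d,n))
E
python3 - <<'E'
from h import *
t=cam("top");psi=-.1
for i in range(6):
    H=headR(psi);P=[onpl(t,140+a/2.2,140+b/2.2,M,H[:,2]) for a,b in [(62,42),(190,57),(177,182),(55,165)]]
    L=np.array([H.T@(p-M) for p in P])
    e1=(P[0]-P[3])+(P[1]-P[2]); e1=H.T@e1; e2=H.T@(P[0]-P[1]+P[3]-P[2])
    print(psi,np.arctan2(e1[1],e1[0]),np.arctan2(-e2[0],e2[1]));
    psi+=(np.arctan2(e1[1],e1[0])+np.arctan2(-e2[0],e2[1]))/2
print(L,L.mean(0))
H=headR(psi);print(psi,H)
Rc=np.c_[H[:,1],-H[:,0],-H[:,2]]  # cam x = head y? image x,y,z
print(np.linalg.det(Rc))
Rt=Rc@np.linalg.inv(CAMA); U,_,V=np.linalg.svd(Rt);Rt=U@V
print("Rt",Rt,np.linalg.det(Rt))
p=M+.2*H[:,2]-Rt@CAMT
print("tcp",p,"rel",rel(Rt,p))
E
```

```text
-0.1 -0.07109601250690194 -0.047311020762676535
-0.15920351663478924 -0.020099190941396245 0.012343949571275898
-0.1630811373198494 -0.01674829567379953 0.016251525629580058
-0.16332952234195916 -0.016533600351388403 0.016501826558311124
-0.1633454092384978 -0.016519868066680838 0.016517835984545468
-0.1633464252795655 -0.01651898982223259 0.01651885986190455
[[ 0.0399  0.0381  0.    ]
 [ 0.0421 -0.0427  0.    ]
 [-0.0405 -0.0408  0.    ]
 [-0.041   0.0389  0.    ]] [ 0.0001 -0.0016  0.    ]
-0.16334649025972953 [[ 0.8545  0.1626 -0.4933]
 [-0.1408  0.9867  0.0813]
 [ 0.5     0.      0.866 ]]
-1.0
Rt [[ 0.7422  0.1626 -0.6502]
 [-0.1223  0.9867  0.1072]
 [-0.659   0.     -0.7522]] -1.0
tcp [0.5716 0.0748 0.1217] rel [-0.6472  0.1532  1.4275  0.1095 -0.394   0.5036]
```

```bash
cat >> h.py <<'E'
PSI=-.1633
E
python3 - <<'E'
from h import *
H=headR(PSI)
Rc=np.c_[H[:,1],H[:,0],-H[:,2]]
Rt=Rc@np.linalg.inv(CAMA); U,_,V=np.linalg.svd(Rt);Rt=U@V
p=M+.2*H[:,2]-Rt@CAMT
print("Rt",Rt,np.linalg.det(Rt));print("tcp",p,"rel",rel(Rt,p)); print("via",rel(Rt,[.35,.45,.33]))
E
```

```text
Rt [[ 0.192   0.1626  0.9678]
 [-0.0316  0.9867 -0.1595]
 [-0.9809  0.      0.1946]] 1.0
tcp [0.6278 0.0655 0.1546] rel [-0.2137 -0.1951  0.0224  0.0766 -0.382   0.5593]
via [-0.2137 -0.1951  0.0224 -0.0993 -0.1273  0.1593]
```

apply_moves(
  series="0 0 0 -0.06 -0.03 0.03 1; -0.1 -0.1 0.01 -0.1 -0.075 0.075 1; -0.21 -0.195 0.022 -0.1 -0.128 0.16 1; -0.21 -0.195 0.022 -0.08 -0.16 0.205 1; -0.21 -0.195 0.022 -0.06 -0.195 0.255 1; -0.21 -0.195 0.022 -0.035 -0.23 0.305 1; -0.21 -0.195 0.022 -0.01 -0.265 0.36 1; -0.21 -0.195 0.022 0.015 -0.3 0.41 1; -0.21 -0.195 0.022 0.04 -0.335 0.465 1; -0.21 -0.195 0.022 0.06 -0.37 0.515 1; -0.21 -0.195 0.022 0.0766 -0.382 0.5593 1; -0.21 -0.195 0.022 0.0766 -0.382 0.5593 1",
)

```text
clock: 1.65
tcp_pos: [0.6289, 0.0645, 0.1539]
orientation: [0.116, 1.371, -0.139]
contact_force: [0.2, 0.9, 0.8]
grip_width: 0.0853
```

Run:
```python
from h import *
o=get_obs();print(o['tcp_pos'],o['clock'],np.abs(o['qvel']).max())
c=cam("wrist");i=grab_frame("wrist");cv2.imwrite("pics/w1.png",i);print(proj(c,M));np.save("w1c.npy",np.array([*c[0].ravel(),*c[1],*c[2:]]))
u,v=proj(c,M).astype(int)
cv2.imwrite("pics/w1c.png",cv2.resize(i[max(0,v-45):v+45,u-60:u+60],None,fx=6,fy=6,interpolation=cv2.INTER_CUBIC));print(u-60,max(0,v-45))
```

```text
[0.6289 0.0645 0.1539] 1.65 0.9928883887166146
[318.1327 237.2582]
258 192
```

View pics/w1.png

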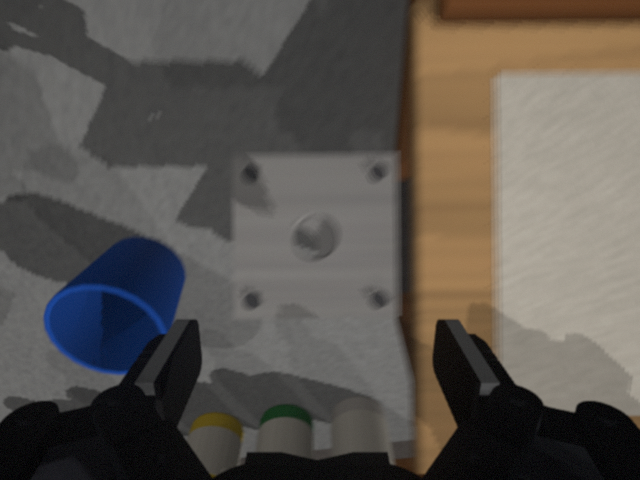

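View pics/w1c.png

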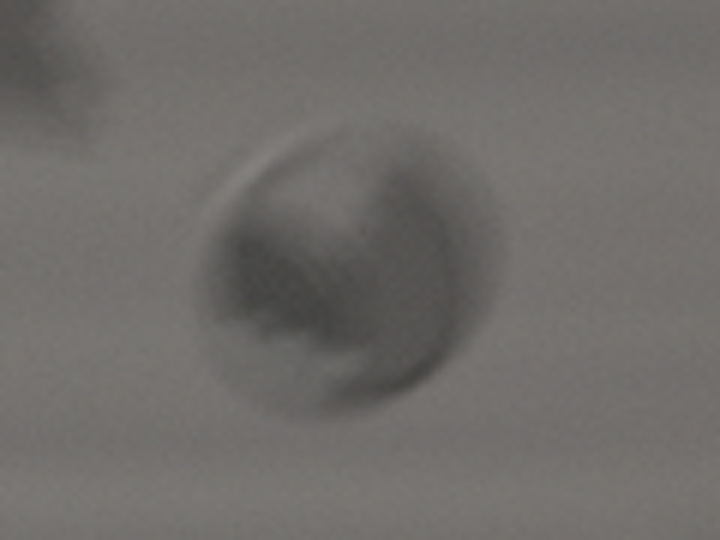

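The lock head is centred at (316,237), and the predicted mouth pixel matches. The image is blurred because the arm was still moving, so I'll settle and look again.

apply_moves(
  series="0 0 0 0 0 0 1; 0 0 0 0 0 0 1",
)

```text
clock: 1.95
tcp_pos: [0.6275, 0.0671, 0.1546]
orientation: [0.116, 1.372, -0.137]
contact_force: [-0.2, 0.7, -0.5]
grip_width: 0.0855
```

Run:
```python
from h import *
o=get_obs();print(o['tcp_pos'],o['clock'],np.abs(o['qvel']).max())
c=cam("wrist");i=grab_frame("wrist");cv2.imwrite("pics/w2.png",i);print(proj(c,M))
H=headR(PSI);print((c[0]@H))
np.savez("w2c.npz",R=c[0],t=c[1],f=c[2:])
u,v=proj(c,M).astype(int)
k=i[v-30:v+30,u-40:u+40]
k=cv2.normalize(k,None,0,255,cv2.NORM_MINMAX)
cv2.imwrite("pics/w2c.png",cv2.resize(k,None,fx=9,fy=9,interpolation=cv2.INTER_CUBIC));print(u-40,v-30)
```

```text
[0.6275 0.0671 0.1546] 1.95 0.01954000623523288
[313.1602 239.7629]
[[ 0.0023  1.      0.0008]
 [ 1.     -0.0023 -0.0005]
 [-0.0005  0.0008 -1.    ]]
273 209
```

View pics/w2c.png

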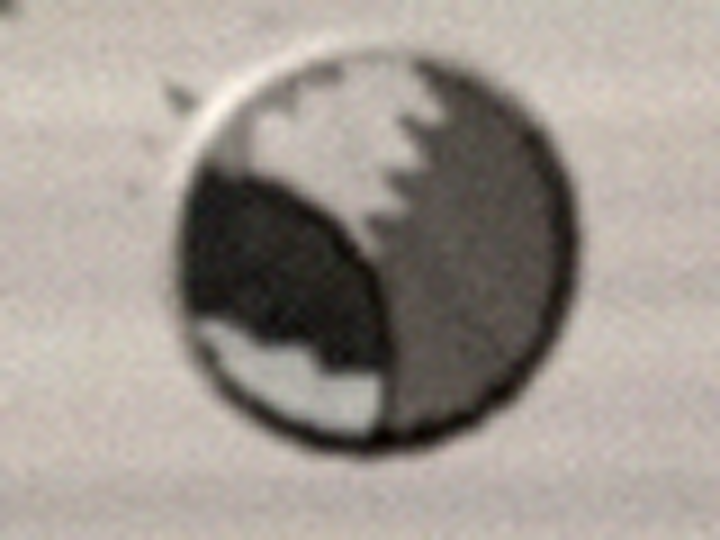

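The plate's hole is plainly visible in the crop: the mouth is centred at (378,252) and the plate hole at about (200,372). That puts the plate hole about +6.6 mm in head x and −9.7 mm in head y, 11.7 mm in all. Next is the pin.

```bash
cat >> h.py <<'E'
M=M+.5*(headR(PSI)@np.array([-.0014,.0009,0]))  # mean of top/side and wrist measurements
BY=np.array([.989,-.149,0])/np.linalg.norm([.989,-.149,0]);BX=np.array([0,0,-1.]);BR=np.c_[BX,BY,np.cross(BX,BY)]
E
python3 - <<'E'
from h import *
for p in ([.6,.0,.26],[.48,-.2427,.215],[.48,-.2427,.106]): print(rel(BR,p))
E
```

```text
[ 1.5499  0.1528 -0.1538 -0.1063 -0.071   0.0048]
[ 1.5499  0.1528 -0.1538 -0.078  -0.3302 -0.0809]
[ 1.5499  0.1528 -0.1538  0.0289 -0.3305 -0.1021]
```

apply_moves(
  series="0.17 0.017 -0.017 -0.06 -0.03 0 1; 0.34 0.034 -0.034 -0.106 -0.071 0.005 1; 0.52 0.05 -0.05 -0.103 -0.11 -0.01 1; 0.69 0.068 -0.068 -0.1 -0.155 -0.025 1; 0.86 0.085 -0.085 -0.095 -0.2 -0.04 1; 1.03 0.1 -0.1 -0.09 -0.245 -0.052 1; 1.21 0.12 -0.12 -0.085 -0.29 -0.068 1; 1.38 0.136 -0.137 -0.078 -0.3302 -0.0809 1; 1.55 0.1528 -0.1538 -0.078 -0.3302 -0.0809 1; 1.55 0.1528 -0.1538 -0.078 -0.3302 -0.0809 1; 1.55 0.1528 -0.1538 -0.078 -0.3302 -0.0809 1",
)

```text
clock: 3.38
tcp_pos: [0.4805, -0.2424, 0.2152]
orientation: [1.316, 1.136, -1.315]
contact_force: [0.3, -0.2, 0.8]
grip_width: 0.0852
```

Run:
```python
from h import *
o=get_obs();print(o['tcp_pos'],o['clock'],np.abs(o['qvel']).max())
c=cam("wrist");i=grab_frame("wrist");cv2.imwrite("pics/w3.png",i);print(proj(c,[.48,-.2427,.154]),proj(c,[.48,-.2427,.092]))
print(rel(BR,[.48,-.2427,.106]))
```

```text
[ 0.4805 -0.2424  0.2152] 3.375 0.00790613717424236
[315.4933 265.6763] [315.8083 230.6609]
[ 0.0029  0.0003 -0.0009  0.1092 -0.0005  0.0002]
```

View pics/w3.png

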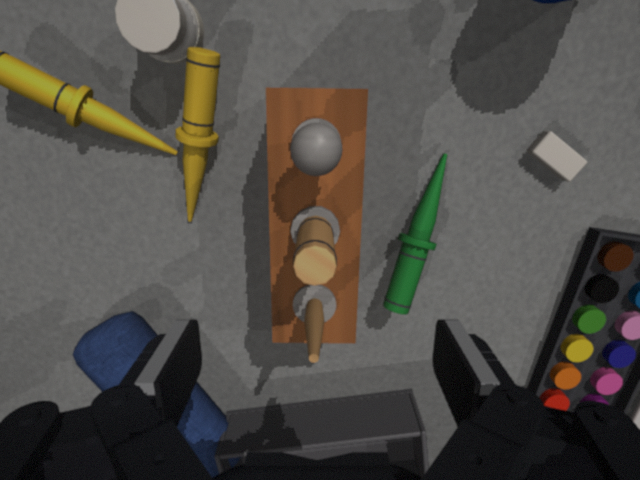

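Handle top at (315,263) and collar at (315,231), both within 1 mm of prediction, between the jaws. Descending and gripping.

apply_moves(
  series="0 0 0 0.04 0 0 1; 0 0 0 0.08 0 0 1; 0 0 0 0.109 0 0 1; 0 0 0 0.109 0 0 1; 0 0 0 0.109 0 0 0.1; 0 0 0 0.109 0 0 0.1; 0 0 0 0.109 0 0 0.1; 0 0 0 0.109 0 0 0.1; 0 0 0 0.109 0 0 0.1; 0 0 0 0.109 0 0 0.1; 0 0 0 0.109 0 0 0.1",
  force=100,
)

```text
clock: 4.8
tcp_pos: [0.4802, -0.2441, 0.1069]
orientation: [1.32, 1.132, -1.319]
contact_force: [-0.9, 1.0, 7.1]
grip_width: 0.022
```

Run:
```python
from h import *
o=get_obs();print(o['tcp_pos'],o['grip_width'],o['contact_force'],o['clock'],np.abs(o['qvel']).max())
```

```text
[ 0.4802 -0.2441  0.1069] 0.021970904207174784 [-0.9297  0.9929  7.1276] 4.8 0.0011047522715380202
```

apply_moves(
  series="0 0 0 -0.02 0 0 0.1; 0 0 0 -0.05 0 0 0.1; 0 0 0 -0.09 0 0 0.1; 0 0 0 -0.125 0 0 0.1; 0 0 0 -0.125 0 0 0.1",
)

```text
clock: 5.42
tcp_pos: [0.4811, -0.2447, 0.2334]
orientation: [1.322, 1.129, -1.317]
contact_force: [0.1, -0.7, -2.7]
grip_width: 0.0218
```

Run:
```python
from h import *
o=get_obs();print(o['tcp_pos'],o['grip_width'],o['contact_force'],o['clock'],np.abs(o['qvel']).max())
for n in("side","wrist","top"): cv2.imwrite(f"pics/{n}4.png",grab_frame(n))
s=cv2.imread("pics/side4.png");p=proj(cam("side"),[.48,-.244,.17]).astype(int);print(p)
k=s[p[1]-100:p[1]+60,p[0]-80:p[0]+80];cv2.imwrite("pics/s4c.png",cv2.resize(k,None,fx=3.5,fy=3.5,interpolation=cv2.INTER_CUBIC));print(p-[80,100])
```

```text
[ 0.4811 -0.2447  0.2334] 0.021808459791436828 [ 0.1104 -0.6865 -2.6683] 5.425 0.055327508301398536
[280 245]
[200 145]
```

View pics/s4c.png

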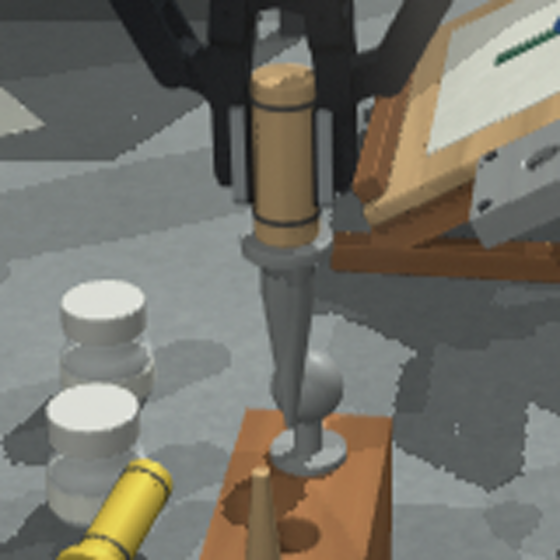

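View pics/wrist4.png

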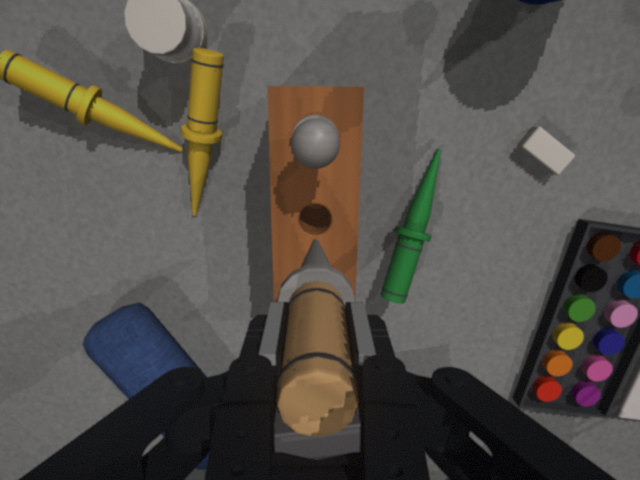

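Run:
```python
from h import *
o=get_obs();R=cv2.Rodrigues(np.array(o['orientation']))[0];p=np.array(o['tcp_pos'])
print(p, R)
s=cam("side");w=cam("wrist");t=cam("top")
x,e=tri(ray(s,200+291/3.5,145+428/3.5),ray(w,317,240));print("tip",x,e,"in tool",R.T@(x-p))
# collar lower centre in side: y 250ish
print("nominal tip proj side/wrist/top",proj(s,p+R@[.097,0,0]),proj(w,p+R@[.097,0,0]),proj(t,p+R@[.097,0,0]))
print("nominal grip-end proj",proj(s,p+R@[-.047,0,0]),proj(w,p+R@[-.047,0,0]),proj(t,p+R@[-.047,0,0]), "collar", proj(w,p+R@[.021,0,0]),proj(s,p+R@[.021,0,0]))
k=cv2.imread("pics/wrist4.png")[200:450,220:420];cv2.imwrite("pics/w4c.png",cv2.resize(k,None,fx=2.4,fy=2.4,interpolation=cv2.INTER_CUBIC))
```

```text
[ 0.479  -0.2433  0.2299] [[-0.0016  0.9885 -0.1509]
 [ 0.0001 -0.1509 -0.9885]
 [-1.     -0.0016  0.0001]]
tip [ 0.4809 -0.2411  0.1338] [np.float64(0.0013585397831746989), np.float64(0.001358539783174672)] in tool [ 0.096   0.0017 -0.0025]
nominal tip proj side/wrist/top [280.661  268.7748] [316.5037 243.0077] [425.0646 284.7233]
nominal grip-end proj [278.5951 168.6955] [315.4465 409.4383] [450.6411 269.0032] collar [316.1432 299.7645] [279.6213 218.41  ]
```

View pics/w4c.png

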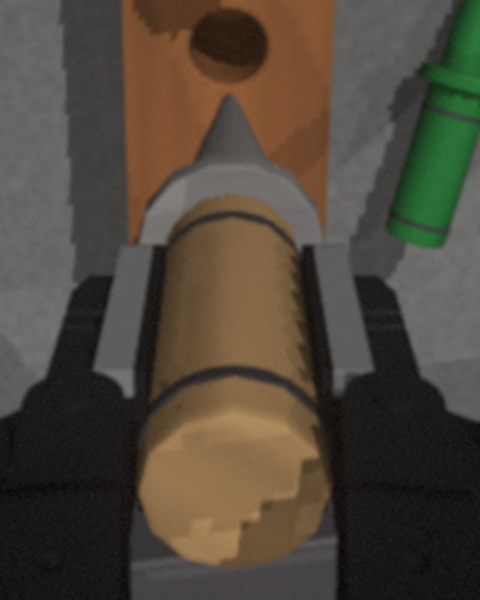

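```bash
cat >> h.py <<'E'
TIP=np.array([.0965,0,-.0015])
def ins(a,b,h):  # tip at head coords a,b,h (m)
    H=headR(PSI);Rt=np.c_[-H[:,2],H[:,0],-H[:,1]];return Rt,M+H@np.array([a,b,h])-Rt@TIP
E
python3 - <<'E'
from h import *
o=get_obs();print(o['tcp_pos'])
for h in (.06,.012): 
    Rt,p=ins(.0036,-.0054,h);print(p,rel(Rt,p))
E
```

```text
[ 0.479  -0.2433  0.2299]
[0.5432 0.0739 0.2415] [ 0.0116 -0.003   0.5252 -0.0117  0.0155 -0.3233]
[0.5669 0.07   0.1999] [ 0.0116 -0.003   0.5252  0.0299  0.0396 -0.323 ]
```

apply_moves(
  series="0 0 0 -0.05 0 -0.01 0.1; 0 0 0.1 -0.08 0 -0.05 0.1; 0 0 0.25 -0.08 0.003 -0.1 0.1; 0.003 0 0.4 -0.08 0.006 -0.15 0.1; 0.006 0 0.525 -0.07 0.01 -0.2 0.1; 0.0116 -0.003 0.525 -0.05 0.012 -0.25 0.1; 0.0116 -0.003 0.525 -0.03 0.014 -0.295 0.1; 0.0116 -0.003 0.525 -0.0117 0.0155 -0.3233 0.1; 0.0116 -0.003 0.525 0.01 0.028 -0.323 0.1; 0.0116 -0.003 0.525 0.02 0.034 -0.323 0.1; 0.0116 -0.003 0.525 0.02 0.034 -0.323 0.1; 0.0116 -0.003 0.525 0.02 0.034 -0.323 0.1",
)

```text
clock: 7.08
tcp_pos: [0.5621, 0.0698, 0.2111]
orientation: [1.494, 0.704, -0.94]
contact_force: [-0.5, 0.1, -1.9]
grip_width: 0.0221
```

Run:
```python
from h import *
o=get_obs();R=cv2.Rodrigues(np.array(o['orientation']))[0];p=np.array(o['tcp_pos'])
print(p,o['clock'],o['contact_force'],np.abs(o['qvel']).max())
H=headR(PSI);print("nom tip in head",H.T@(p+R@TIP-M)*1000)
for n in("side","top","wrist"):
    c=cam(n);i=grab_frame(n);cv2.imwrite(f"pics/{n}5.png",i)
    q=proj(c,p+R@TIP);m=proj(c,M);print(n,"tip",q,"mouth",m)
    a,b=(q+m).astype(int)//2; a0=max(0,a-70);b0=max(0,b-55);f=4
    cv2.imwrite(f"pics/{n}5c.png",cv2.resize(i[b0:b0+110,a0:a0+140],None,fx=f,fy=f,interpolation=cv2.INTER_CUBIC));print("crop",a0,b0)
o=get_obs();print(o['tcp_pos'])
```

```text
[0.5621 0.0698 0.2111] 7.075 [-0.4983  0.0585 -1.9353] 0.013136113985155231
nom tip in head [ 5.3282 -6.5159 24.0038]
side tip [350.7815 179.5724] mouth [354.3798 190.0164]
crop 282 129
top tip [193.826  192.7061] mouth [193.458  191.5007]
crop 123 137
wrist tip [316.0929 241.7358] mouth [308.1469 220.7544]
crop 242 176
[0.5624 0.0702 0.2116]
```

View pics/side5c.png

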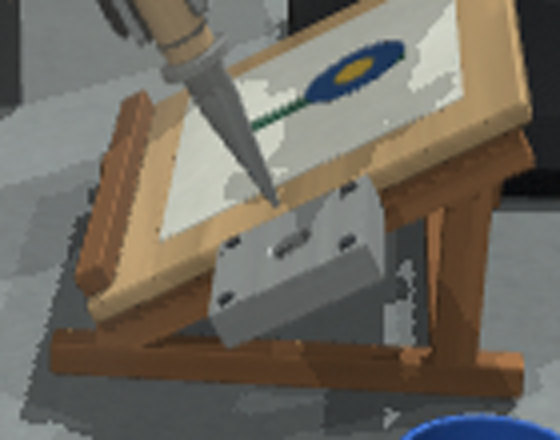

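View pics/top5c.png

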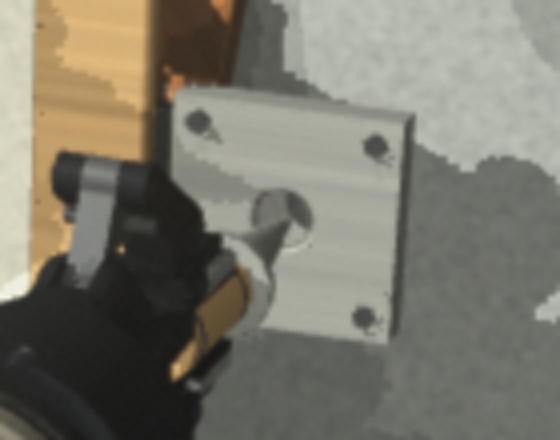

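View pics/wrist5c.png

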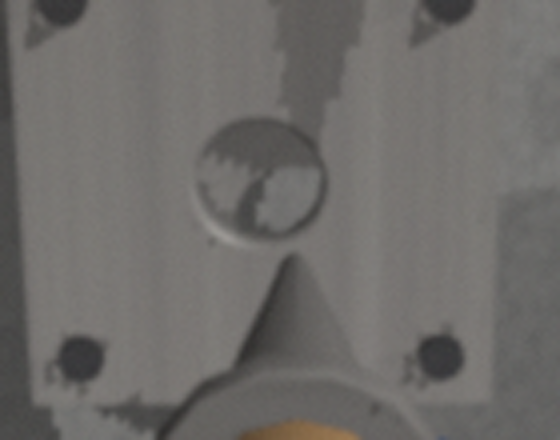

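Run:
```python
from h import *
H=headR(PSI);S,T,W=cam("side"),cam("top"),cam("wrist")
tip=tri(ray(S,350.7,180.6),ray(T,194.9,190.5),ray(W,315.3,240));m=tri(ray(S,355,189.8),ray(T,193.5,191.8),ray(W,307.5,221))
print(tip,m);print("rel tip-mouth head mm",H.T@(tip[0]-m[0])*1000, "m-M",H.T@(m[0]-M)*1000)
# wrist only: tip at h=24 ; mouth on plane
o=get_obs();R=cv2.Rodrigues(np.array(o['orientation']))[0];p=np.array(o['tcp_pos'])
print("nom",H.T@(p+R@TIP-M)*1000,"tip in tool",R.T@(tip[0]-p)*1000)
for h in (.022,.024):
  a=onpl(W,315.3,240,M+h*H[:,2],H[:,2]);b=onpl(W,307.5,221,M,H[:,2]);print("wrist",H.T@(a-b)*1000)
  a=onpl(T,194.9,190.5,M+h*H[:,2],H[:,2]);b=onpl(T,193.5,191.8,M,H[:,2]);print("top",H.T@(a-b)*1000)
print("pose err",rel(*ins(.0036,-.0054,.012)))
```

```text
(array([0.6116, 0.063 , 0.1255]), [np.float64(0.001567685564921375), np.float64(0.002232458635586579), np.float64(0.0008721181242169799)]) (array([0.6186, 0.0685, 0.1042]), [np.float64(0.0010893874997771511), np.float64(0.0005473528331051155), np.float64(0.0005460463494708557)])
rel tip-mouth head mm [ 5.484  -6.6179 21.5199] m-M [ 0.1221  0.0092 -0.047 ]
nom [ 5.8156 -5.9695 24.3471] tip in tool [99.3735 -0.2167 -0.8604]
wrist [ 5.267  -5.8998 22.    ]
top [ 8.4626 -7.2133 22.    ]
wrist [ 5.2724 -5.2126 24.    ]
top [ 9.0359 -7.7011 24.    ]
pose err [-0.0007 -0.0001 -0.0027  0.0123 -0.002  -0.0006]
```

apply_moves(
  series="0 0 0 0.006 -0.002 -0.0008 0.1; 0 0 0 0.014 -0.002 -0.0008 0.1; 0 0 0 0.018 -0.002 -0.0008 0.1; 0 0 0 0.018 -0.002 -0.0008 0.1",
)

```text
clock: 7.72
tcp_pos: [0.5695, 0.0696, 0.1936]
orientation: [1.492, 0.705, -0.94]
contact_force: [-0.1, 0.2, -2.3]
grip_width: 0.022
```

```bash
cat >> h.py <<'E'
def st():
    o=get_obs();R=cv2.Rodrigues(np.array(o['orientation']))[0];p=np.array(o['tcp_pos']);H=headR(PSI)
    print("clk",o['clock'],"tip head mm",H.T@(p+R@TIP-M)*1000,"F head",H.T@np.array(o['contact_force']),"w",o['grip_width'],"tilt",R.T@H[:,2])
E
python3 - <<'E'
from h import *
st()
i=grab_frame("wrist");W=cam("wrist");cv2.imwrite("pics/w6c.png",cv2.resize(i[180:290,242:382],None,fx=4,fy=4,interpolation=cv2.INTER_CUBIC))
i=grab_frame("top");cv2.imwrite("pics/t6c.png",cv2.resize(i[150:230,140:240],None,fx=5,fy=5,interpolation=cv2.INTER_CUBIC))
E
```

```text
clk 7.725 tip head mm [ 2.8408 -5.5775  5.2005] F head [-1.2981  0.2204 -1.8988] w 0.021967577540353073 tilt [-1.      0.0009  0.0015]
```

View pics/w6c.png

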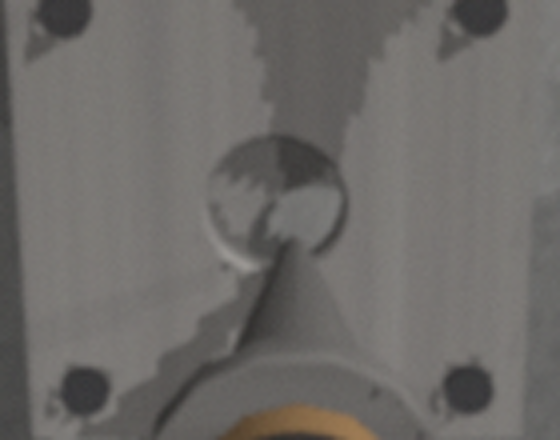

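View pics/t6c.png

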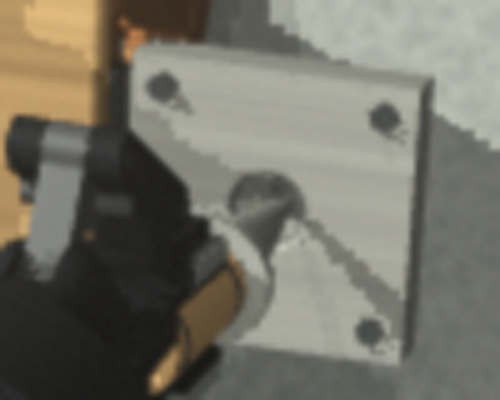

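Run:
```python
from h import *
H=headR(PSI);T,W=cam("top"),cam("wrist")
def d(c,q): 
    return
def J(c):
    m=proj(c,M);return np.array([(proj(c,M+H[:,k]*.005)-m)/5 for k in range(3)]).T
JT,JW=J(T),J(W);print(JT,JW)
w=(np.array([293,240])-[279,202])/4;t=(np.array([298,204])-[267,206])/5
for h in (0,3,5,7): print(h,np.linalg.solve(JT[:,:2],t-JT[:,2]*h),np.linalg.solve(JW[:,:2],w-JW[:,2]*h))
A=np.r_[JT,JW];print(np.linalg.lstsq(A,np.r_[t,w],rcond=None))
i=cv2.imread("pics/t6c.png")
o=get_obs()
i=grab_frame("side");S=cam("side");JS=J(S);m=proj(S,M);print(m,JS);cv2.imwrite("pics/s6c.png",cv2.resize(i[150:220,310:400],None,fx=6,fy=6,interpolation=cv2.INTER_CUBIC))
i=grab_frame("top");cv2.imwrite("pics/t6d.png",cv2.resize(i[170:210,175:225],None,fx=12,fy=12,interpolation=cv2.INTER_CUBIC))
```

```text
[[ 0.0432 -0.7068 -0.1876]
 [-0.6916 -0.1022  0.1752]] [[ 1.5953 -0.0053 -0.0189]
 [ 0.0011 -1.5302  0.493 ]]
0 [ 1.858  -8.6588] [ 2.1734 -6.2069]
3 [ 2.7278 -9.4021] [ 2.2122 -5.2402]
5 [ 3.3076 -9.8976] [ 2.2381 -4.5958]
7 [  3.8875 -10.3932] [ 2.2639 -3.9513]
(array([ 1.9248, -7.4068, -3.3861]), array([0.7837]), np.int32(3), array([1.7566, 1.7177, 0.3872]))
[354.3798 190.0164] [[ 0.4784  0.0213 -0.2482]
 [-0.2216 -0.2211 -0.4402]]
```

View pics/s6c.png

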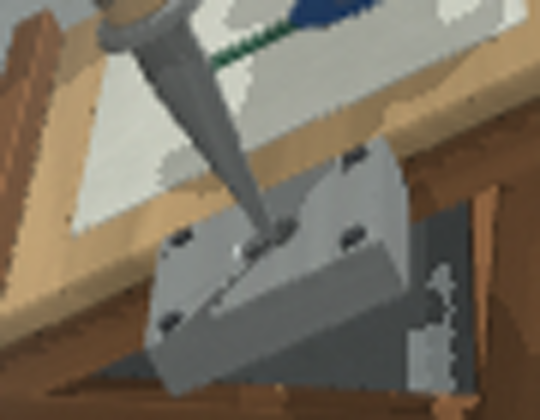

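View pics/t6d.png

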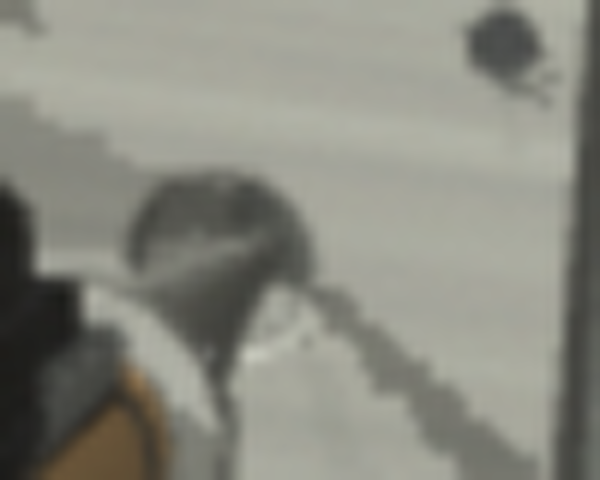

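Three views put the tip at about (+2.9, −5.7, +2.7) mm in the head frame, at the mouth and over the gap. Advancing gently, watching the force.

apply_moves(
  series="0 0 0 0.003 0.0005 0 0.1; 0 0 0 0.006 0.0005 0 0.1; 0 0 0 0.006 0.0005 0 0.1",
)

```text
clock: 8.3
tcp_pos: [0.573, 0.0691, 0.189]
orientation: [1.493, 0.705, -0.94]
contact_force: [0.3, 0.2, -2.0]
grip_width: 0.0222
```

```bash
sed -i 's/TIP=np.array(\[.0965/TIP=np.array([.099/' h.py; python3 -c "
from h import *
st()"
```

```text
clk 8.3 tip head mm [ 3.5527 -5.4437 -3.0564] F head [-0.7968  0.2214 -1.8172] w 0.022156597089738203 tilt [-1.      0.0013  0.0011]
```

No contact so far (Fz is a steady −1.9 N, the pin's weight). Going past the plate's face.

apply_moves(
  series="0 0 0 0.002 0 0 0.1; 0 0 0 0.004 0 0 0.1; 0 0 0 0.006 0 0 0.1; 0 0 0 0.007 0 0 0.1",
)

```text
clock: 8.8
tcp_pos: [0.5765, 0.0686, 0.183]
orientation: [1.493, 0.705, -0.939]
contact_force: [0.5, 0.4, -1.9]
grip_width: 0.0218
```

```bash
python3 -c "
from h import *
st()"
```

```text
clk 8.8 tip head mm [ 3.6855 -5.3517 -9.9689] F head [-0.5442  0.4529 -1.8702] w 0.021772068960690106 tilt [-1.      0.0015  0.0009]
```

Tip is 10 mm in with no contact force, so it is through the plate's hole. Advancing while easing sideways to the axis as the taper widens.

apply_moves(
  series="0 0 0 0.0025 -0.0001 -0.0002 0.1; 0 0 0 0.005 -0.0003 -0.0004 0.1; 0 0 0 0.0075 -0.0005 -0.0007 0.1; 0 0 0 0.01 -0.0007 -0.001 0.1; 0 0 0 0.01 -0.0007 -0.001 0.1",
)

```text
clock: 9.43
tcp_pos: [0.5809, 0.0689, 0.1739]
orientation: [1.493, 0.705, -0.939]
contact_force: [0.2, -0.0, -0.9]
grip_width: 0.022
```

```bash
python3 -c "
from h import *
st()"
```

```text
clk 9.425 tip head mm [  2.8952  -4.3612 -20.0126] F head [-0.298  -0.0107 -0.8778] w 0.022012270677523628 tilt [-1.      0.0013  0.001 ]
```

apply_moves(
  series="0 0 0 0.0025 -0.0002 -0.0003 0.1; 0 0 0 0.005 -0.0004 -0.0006 0.1; 0 0 0 0.005 -0.0004 -0.0006 0.1",
)

```text
clock: 9.8
tcp_pos: [0.5833, 0.0689, 0.1695]
orientation: [1.493, 0.704, -0.939]
contact_force: [0.5, -1.8, -1.9]
grip_width: 0.0216
```

```bash
python3 -c "
from h import *
st()"
```

```text
clk 9.8 tip head mm [  2.7007  -3.9509 -24.9846] F head [-0.2801 -1.6743 -2.0879] w 0.02160569124894075 tilt [-1.      0.0015  0.0012]
```

apply_moves(
  series="0 0 0 0.0025 -0.0002 -0.0003 0.1; 0 0 0 0.005 -0.0004 -0.0006 0.1; 0 0 0 0.0075 -0.0006 -0.0009 0.1; 0 0 0 0.01 -0.0008 -0.0012 0.1; 0 0 0 0.01 -0.0008 -0.0012 0.1",
)

```text
clock: 10.42
tcp_pos: [0.5881, 0.0693, 0.1607]
orientation: [1.493, 0.704, -0.939]
contact_force: [2.5, -2.3, -1.2]
grip_width: 0.022
```

```bash
python3 -c "
from h import *
st()"
```

```text
clk 10.425 tip head mm [  2.3838  -2.7996 -34.9554] F head [ 1.9136 -1.8147 -2.4379] w 0.022049757504990043 tilt [-1.      0.0021  0.0011]
```

apply_moves(
  series="0 0 0 0.0025 -0.0004 -0.0003 0.1; 0 0 0 0.005 -0.0008 -0.0007 0.1; 0 0 0 0.0075 -0.0011 -0.001 0.1; 0 0 0 0.01 -0.0014 -0.0014 0.1; 0 0 0 0.01 -0.0014 -0.0014 0.1",
)

```text
clock: 11.05
tcp_pos: [0.5917, 0.0698, 0.1509]
orientation: [1.493, 0.704, -0.94]
contact_force: [3.5, -4.0, -0.8]
grip_width: 0.0221
```

```bash
python3 -c "
from h import *
st()"
```

```text
clk 11.05 tip head mm [  0.4653  -1.7467 -45.2335] F head [ 3.1396 -3.4136 -2.7808] w 0.02207289543574401 tilt [-1.      0.0013  0.0018]
```

apply_moves(
  series="0 0 0 0.0025 -0.0001 -0.0004 0.1; 0 0 0 0.005 -0.0002 -0.0008 0.1; 0 0 0 0.0075 -0.0003 -0.0012 0.1; 0 0 0 0.01 -0.0003 -0.0015 0.1; 0 0 0 0.01 -0.0003 -0.0015 0.1",
)

```text
clock: 11.68
tcp_pos: [0.5965, 0.0709, 0.142]
orientation: [1.493, 0.705, -0.94]
contact_force: [2.6, -4.8, -1.2]
grip_width: 0.022
```

```bash
python3 -c "
from h import *
st()"
```

```text
clk 11.675 tip head mm [ -0.1125   0.1501 -55.2208] F head [ 2.3075 -4.3411 -2.6848] w 0.02198165222613379 tilt [-1.      0.0011  0.0012]
```

apply_moves(
  series="0 0 0 0.0025 0 0 0.1; 0 0 0 0.005 0 0 0.1; 0 0 0 0.0075 0 0 0.1; 0 0 0 0.01 0 0 0.1; 0 0 0 0.01 0 0 0.1",
)

```text
clock: 12.3
tcp_pos: [0.6013, 0.07, 0.1332]
orientation: [1.493, 0.705, -0.94]
contact_force: [3.0, -4.0, -1.0]
grip_width: 0.022
```

```bash
python3 -c "
from h import *
st()"
```

```text
clk 12.3 tip head mm [ -0.2098  -0.0106 -65.2579] F head [ 2.6542 -3.4657 -2.6295] w 0.021953741574665897 tilt [-1.      0.0009  0.0014]
```

apply_moves(
  series="0 0 0 0.0025 0 0 0.1; 0 0 0 0.005 0 0 0.1; 0 0 0 0.0075 0 0 0.1; 0 0 0 0.009 0 0 0.1; 0 0 0 0.01 0 0 0.1; 0 0 0 0.01 0 0 0.1",
)

```text
clock: 13.05
tcp_pos: [0.6062, 0.0692, 0.1247]
orientation: [1.493, 0.705, -0.94]
contact_force: [1.4, -6.2, 0.5]
grip_width: 0.0221
```

```bash
python3 -c "
from h import *
st()"
```

```text
clk 13.05 tip head mm [ -0.2511  -0.0298 -75.131 ] F head [ 2.3121 -5.8379 -0.7908] w 0.022108568087496037 tilt [-1.      0.0009  0.0014]
```

apply_moves(
  series="0 0 0 0.001 0 0 0.1; 0 0 0 0.002 0 0 0.1; 0 0 0 0.003 0 0 0.1; 0 0 0 0.003 0 0 0.1",
)

```text
clock: 13.55
tcp_pos: [0.6068, 0.0689, 0.1234]
orientation: [1.494, 0.704, -0.94]
contact_force: [-20.0, -6.0, 27.3]
grip_width: 0.0217
```

```bash
python3 -c "
from h import *
st()"
```

```text
clk 13.55 tip head mm [ -0.2102  -0.1742 -76.5935] F head [-2.5991 -9.1357 33.0035] w 0.021718574635210125 tilt [-1.      0.0016  0.001 ]
```

Axial force has risen to 33 N with the tip reading at −76.6 mm: the collar is on the face. I'll check visually before releasing.

Run:
```python
from h import *
i=grab_frame("side");cv2.imwrite("pics/s7c.png",cv2.resize(i[110:230,290:430],None,fx=5,fy=5,interpolation=cv2.INTER_CUBIC))
i=grab_frame("wrist");cv2.imwrite("pics/w7.png",i)
st()
```

```text
clk 13.65 tip head mm [ -0.2179  -0.149  -76.5993] F head [-2.6391 -7.7564 33.4868] w 0.022260214962777244 tilt [-1.      0.0016  0.001 ]
```

View pics/s7c.png

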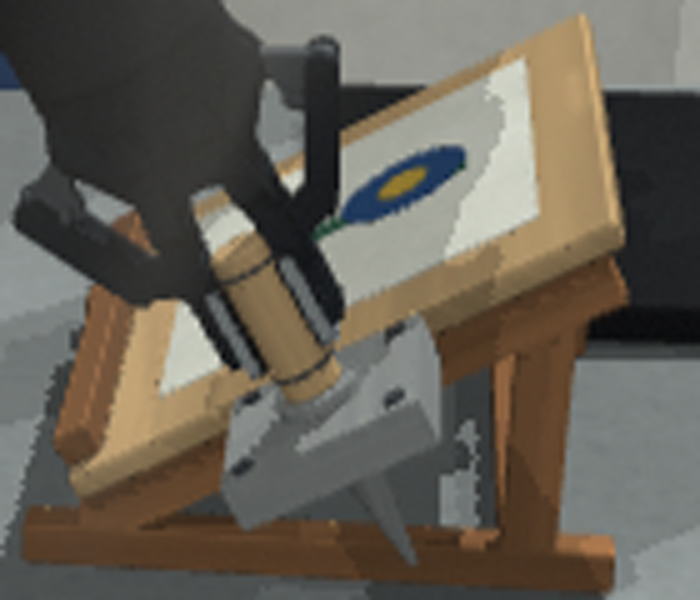

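View pics/w7.png

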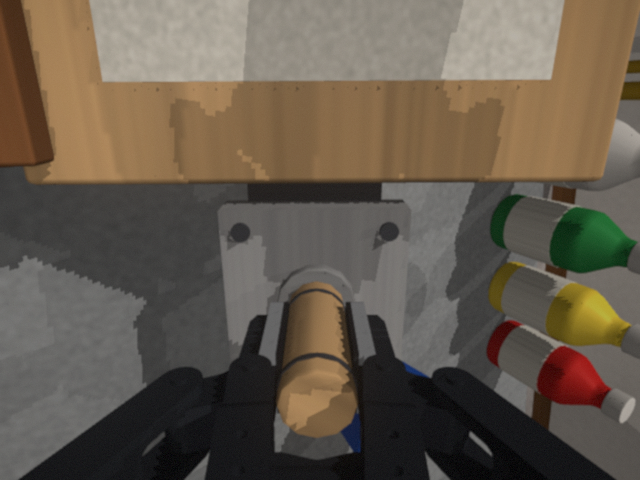

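The collar sits flat on the head, and the taper comes out beneath it. Releasing and backing off along the pin.

apply_moves(
  series="0 0 0 -0.001 0 -0.0005 0.1; 0 0 0 -0.001 0 -0.0005 1; 0 0 0 -0.001 0 -0.0005 1; 0 0 0 -0.001 0 -0.0005 1; 0 0 0 -0.001 0 -0.0005 1; 0 0 0 -0.001 0 -0.0005 1; 0 0 0 -0.02 0 -0.0005 1; 0 0 0 -0.05 0 -0.0005 1; 0 0 0 -0.09 0 -0.0005 1; 0 0 0 -0.12 0 -0.0005 1; 0 0 0 -0.12 0 -0.0005 1; 0 0 0 -0.12 0 -0.0005 1",
)

```text
clock: 15.15
tcp_pos: [0.5487, 0.0793, 0.2258]
orientation: [1.493, 0.705, -0.94]
contact_force: [-1.6, -0.8, -0.3]
grip_width: 0.0853
```

Run:
```python
from h import *
st()
for n in("side","wrist","top"): cv2.imwrite(f"pics/{n}8.png",grab_frame(n))
i=cv2.imread("pics/side8.png");cv2.imwrite("pics/s8c.png",cv2.resize(i[110:230,290:430],None,fx=5,fy=5,interpolation=cv2.INTER_CUBIC))
H=headR(PSI)
for n in("side","wrist"):
    c=cam(n);print(n,"collar rim nominal c",proj(c,M+H[:,2]*.006),"handle end",proj(c,M+H[:,2]*.068))
```

```text
clk 15.15 tip head mm [-0.1922  0.6725 41.6972] F head [-1.369  -1.0581  0.438 ] w 0.08530011519054123 tilt [-1.      0.0013  0.001 ]
side collar rim nominal c [352.8899 187.3744] handle end [337.0954 159.3677]
wrist collar rim nominal c [318.0074 224.2224] handle end [318.1675 256.2513]
```

View pics/s8c.png

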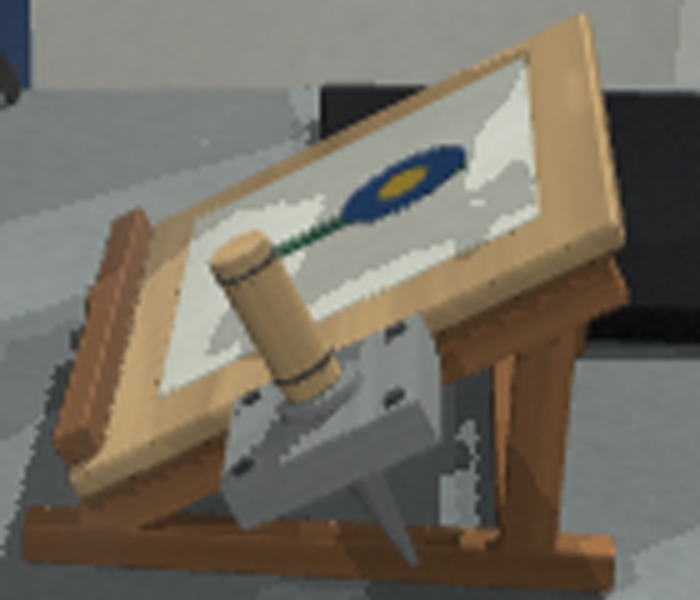

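View pics/wrist8.png

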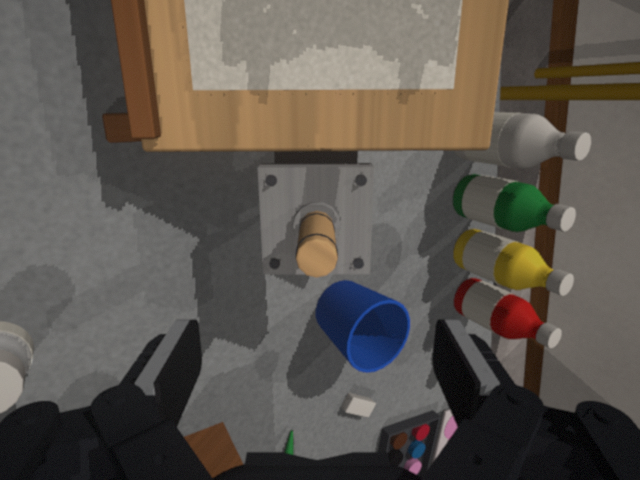

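View pics/top8.png

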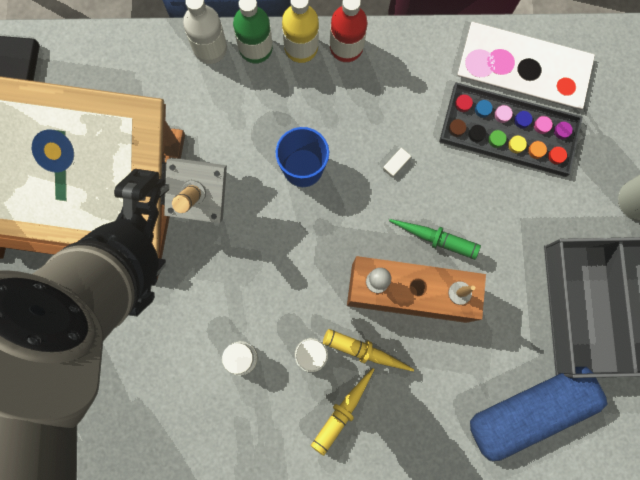

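```bash
python3 -c "
from bench import *
print(hand_in())"
```

```text
the job is handed in; nothing more can be done
None
```

I took the wooden-handled taper pin from the block's middle hole and pushed it fully home in the lock head, then released it and handed the job in at about 15.3 s on the robot's clock. `hand_in()` gave no verdict, as expected.

- **Finding the way through:** a wrist-camera view through the mouth showed the loose plate's hole about 11.7 mm off the axis, at +6.6 mm in head x and −9.7 mm in head y. I put the tip in about 6.5 mm off that way. It passed the plate without being stopped, with under 3 N read on the way in to 25 mm. I then eased it back to the axis as the taper widened.
- **Seating:** the push ended at 33 N along the pin, with the computed tip depth 76.6 mm against the nominal 76 mm. The computed tip position was within 0.3 mm of the axis and the tool was square to about 0.002 rad.
- **After release:** the side and wrist views show the collar flat on the face with no visible gap. The robot is clear, and the cup, jars, eraser, burnisher and brush are where they stood.

**Checks that disagreed:**
- The cameras differed by 1–3 mm on the tip position. The triangulated tip was also about 2.5 mm farther along the pin than my first figure, so I corrected it before entering.
- In the last side view the handle's end is about 1.6 px from where I expected it. Part of that is a 0.6 px offset of the head in the same view.
- The green and yellow look-alikes were upright in the first pictures but already lying down at my first close look at the block. The arm's path had not gone near them, so I think they toppled by themselves.

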